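# Complete the medicine kit tray

## Robot

A 6-joint arm with a two-finger parallel gripper is mounted at the origin on the work surface; the furniture and walls round the work are solid. World frame = base frame: x ahead of the robot, y to its left, z up, the work surface at z = 0. Lengths are in m, angles in rad, forces in N, time in s.
With the tool pointing down it reaches from about 0.325 to 0.75 m from the base axis. Payload 7.6 kg.
Tool frame: the origin (TCP) lies midway between the tips of the shut fingers; the grasp point (between the pads) lies 19 mm behind it; z points along the fingers, y is the line along which they close (so a half turn about z gives the same grasp; the last joint's range is limited). The gripper opens to 85 mm and grips with 20 to 120 N. Pads are 22 mm wide; open, the fingers measure 114 mm over their backs; the gripper's body (76 mm by 85 mm) begins 54 mm behind the grasp point. The pads swing forward as they close: fully open they stand 13 mm farther back than shut.
Start: joints at [-1.272, 0.052, 1.401, -0, 1.689, -0.07], TCP at [0.189, -0.49, 0.231] pointing down, gripper open.
Joint ranges: [-2.9, 2.9], [-0.91, 2.17], [0.12, 2.37], [-1.06, 4.2], [0.26, 2.73], [-2.93, 2.93]. Speed limits (rad/s): [2.57, 2.57, 3.01, 3.14, 3.14, 3.14].

## Interface

Orientations are given as a rotation vector (axis times angle).
In Python, from plant import ctrl, imaging, workorder gives the robot as it stands. The module is installed in compiled form; this text tells all that it offers.
- The arm moves only by the tool apply_moves, never from a script. Its argument "plan" is a list of rows, each a list of 7 numbers: the shift along the tool's x, y, z in cm, then the turn, a rotation vector about the tool's x, y, z in rad, then the opening, from 0 (shut) to 1 (fully open). A call has 1 to 12 rows; each row is the pose to reach, as a shift and turn from the pose commanded when the call began, along the tool's axes at that moment; what a row does not reach only later rows make up. A row lasts 1/10 s, in which the tool goes at most 50 mm and 8.59 degrees, less where a joint would pass 70% of its speed; a pose out of reach is approached as far as the arm can. A call with a gripper value outside its range is refused whole. The fingers move at their own pace and stop on an object; the grip force is fixed at half the most. Time passes only in rows, so rows that repeat a pose let the fingers close. It gives the time, the measured TCP pose, the force, the opening and the grip force at its end, in the units of the state.
- ctrl.read_state(): the state, without advancing time (a new reading comes with each control period).
- imaging.read_camera(name): name is "scene" or "top" or "wrist"; returns the picture (420x560x3 uint8, blue, green, red); there is no depth.
- imaging.calibration(name): a dict with "vertical_fov" (degrees; the focal length in pixels is half the picture's height over the tangent of half this angle, whatever the lens; pixels are square), "cx", "cy" (the principal point, pixels), "k1" (the pictures are not rectified: a ray, as slopes to the right and down, at radius r is drawn at 1 + k1 r^2 times it, then the intrinsics apply), "eye" and "attitude" of the camera in the world; the wrist camera has in their place "mount" (4x4, takes a point from camera to tool coordinates, whose origin is the TCP and whose axes are the flange's). Camera axes: x right, y down, z forward; pixel columns grow to the right and rows downward; lengths in m; the calibration is good to about 2 mm. A picture is of the moment at which its call begins: read the wrist's pose just before it. calibration takes no time and is no camera call.
- workorder.job_done(): hands the job in; it is judged then, once.
The state is a dict: "time": time; "joint_pos": joint angles; "qvel": joint speeds; "joint_torque": joint torques, N m; "ee_pos": TCP position; "eef_rot": TCP orientation; "wrist_force": force on the tool from outside, world axes, zero at the start; "wrist_torque": the same for the moment, N m; "gripper_width": finger opening in m; "grasp_force": force on a finger pad.
Only numpy, scipy, OpenCV 4.12 (cv2) and the standard library are available. Lean on these libraries where they do the work, as an engineer would, in place of code of your own. Each camera call takes 0.05 s, during which the arm holds its last target. There are 200 camera calls.

## Task

The white kit tray still lacks two things. Stand the small dark-blue carton upright in the empty rectangular nest and the white bottle with the blue cap upright in the round nest, each resting right down on the floor of its nest. Leave the green carton in its nest and do not disturb the purple-edged carton or the glass jar.

Things in the scene. Friction and masses are not known exactly. Their poses are not given: they have to be found in the camera images.
- blue_carton: the small dark-blue and white carton, a closed box 41 mm (its x) by 33 mm (its y) by 52 mm high, about 50 g, standing upright on the table at any yaw; origin at the centre of its underside, z up. Grasp it from above across the 33 mm side (close the fingers along its y)
- bottle: white bottle with a blue band and a blue cap, 48 mm in diameter, 120 mm high with its cap, about 120 g, standing upright on the table; grasp it round the straight 48 mm body, fingertips about 50 mm above its underside; origin at the centre of its underside, z up
- carton_nest (a point): centre of the floor of the empty rectangular nest in the white plastic tray (fixed, nest floors black, 180 x 200 mm, 19 mm high, turned by some yaw; this point's x, y, z axes are the tray's, z up). The nest is 57 mm along x, 47 mm along y and 15 mm deep; floor 4 mm, rim 19 mm above the table, mouth chamfered 3 mm. The carton's 41 mm side goes along x, either way round
- round_nest (a point): centre of the floor of the round nest for the bottle in the same tray, 62 mm in diameter, 15 mm deep, floor 4 mm above the table, rim 19 mm above the table; same axes; it lies 110 mm along +y of the tray from the rectangular nest
- green_carton: green and white carton, 91 x 53 mm and 36 mm high, already lying in the long nest at the tray's far (+x) side, its centre 90 mm along the tray's x from the line through the two empty nests; its top is 40 mm above the table. Must stay where it is; origin at the centre of its underside
- purple_carton: bystander: white carton with purple edges, 59 x 37 mm and 70 mm high, larger than the dark-blue one, standing on the table; origin at the centre of its underside. Must not be disturbed
- jar: bystander: open glass jar of coloured vial caps, 63 mm in diameter and 60 mm high, standing on the table; origin at the centre of its underside. Must not be disturbed
Things that resemble listed ones, but are neither listed nor needed, are in the scene too. Leave any red or turquoise look-alike of the bottle alone.

How it is judged:
At the end, for the whole second after the job is handed in: Dark-blue carton in the rectangular nest, bottle in the round nest: each under 5 mm off the nest floor, within 15 mm of its centre and 7 degrees of upright, released, at rest; green carton within 20 mm, purple-edged carton and jar within 30 mm of their starts (horizontal distance between blue_carton and carton_nest below 0.015 m and z of blue_carton in the frame of carton_nest below 0.005 m and angle between each of blue_carton, bottle's own z axis and vertical below 0.12 rad and horizontal distance between bottle and round_nest below 0.015 m and z of bottle in the frame of round_nest below 0.005 m and linear speed of each of blue_carton, bottle below 0.02 m/s and distance of green_carton from where it was at the start of the episode below 0.02 m and distance of each of purple_carton, jar from where it was at the start of the episode below 0.03 m); the robot touches nothing.
It fails at once if the green carton is pulled from its nest (distance of green_carton from where it was at the start of the episode above 0.03 m).
It fails at once if the purple-edged carton is moved (distance of purple_carton from where it was at the start of the episode above 0.05 m).
It fails at once if the jar is moved (distance of jar from where it was at the start of the episode above 0.05 m).
It fails at once if the purple-edged carton is knocked over (angle between purple_carton's own z axis and vertical above 0.5 rad).
It fails at once if the jar is knocked over (angle between jar's own z axis and vertical above 0.5 rad).
It also fails if it takes over 54 s, if anything falls off the work surface, if the arm or the gripper's body presses on something with over 40 N, if the wrist force passes 120 N, or if a joint passes its speed limit or range.

## Working session

There is one attempt and no reset: what is moved stays moved. The work goes in short steps, Python scripts to look and compute and a tool call to move; the robot and the scene stay as the last step left them, time stands still between calls to the robot, and variables do not carry over. Pictures are saved under pics/ and viewed, at most 10 in all, crops included, and the job is handed in when it is done.

Besides the shell and the picture viewer there is one more tool, called after "Call:" as name([rows], argument=value, ...), one row to a line, values as JSON. apply_moves: Moves the arm, as the interface text tells. Its arguments: {"type":"object","properties":{"plan":{"type":"array","items":{"type":"array","items":{"type":"number"}}}},"required":["plan"]}

```bash
mkdir -p pics
python3 - <<'E'
from plant import ctrl, imaging
import cv2
print(ctrl.read_state())
for n in("top","scene"):
    cv2.imwrite(f"pics/{n}0.png",imaging.read_camera(n)); 
for n in("top","scene","wrist"): print(n,imaging.calibration(n))
E
```

```text
{'time': 0.0, 'joint_pos': array([-1.27227365e+00,  5.28085101e-02,  1.40175265e+00, -2.19608834e-05,
        1.68860044e+00, -7.03021964e-02]), 'qvel': array([ 0.00118274, -0.00134123,  0.00019641, -0.00066093,  0.00056574,
       -0.00129294]), 'joint_torque': array([-7.91232833e-04, -3.81667614e+01, -3.60185015e+01, -8.42699751e-05,
        6.13455122e-03,  3.67762448e-05]), 'ee_pos': array([ 0.18919581, -0.48939135,  0.23047312]), 'eef_rot': array([-3.08679516e+00, -5.75781263e-01,  3.14496758e-04]), 'wrist_force': array([-0.32321065, -0.43691776,  0.36339604]), 'wrist_torque': array([0.00296201, 0.0236904 , 0.00657908]), 'grasp_force': 0.0, 'gripper_width': 0.0853563610521581}
top {'vertical_fov': 43.355612567040495, 'cx': 288.41980793652414, 'cy': 205.5194200206201, 'k1': 0.039266429965560165, 'eye': array([0.3266033 , 0.11043114, 1.38371042]), 'attitude': array([-2.18789846,  2.16412407, -0.12374094])}
scene {'vertical_fov': 45.245673721381536, 'cx': 277.404625987233, 'cy': 212.6528718394017, 'k1': -0.17054466043863495, 'eye': array([-0.07481878,  0.83813721,  0.46795786]), 'attitude': array([-0.72776448,  2.30535235, -1.43047179])}
wrist {'vertical_fov': 64.52695801972497, 'cx': 277.99383252524206, 'cy': 207.45456125547773, 'k1': -0.08328337496187978, 'mount': array([[-8.91474502e-04, -9.56769477e-01, -2.90845960e-01,
         7.23795497e-02],
       [ 9.99999540e-01, -7.50334527e-04, -5.96800170e-04,
         1.04355242e-03],
       [ 3.52768420e-04, -2.90846359e-01,  9.56769706e-01,
        -1.44229925e-01],
       [ 0.00000000e+00,  0.00000000e+00,  0.00000000e+00,
         1.00000000e+00]])}
```

View pics/top0.png

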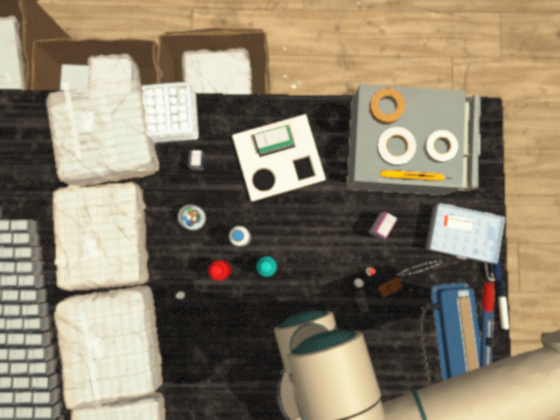

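View pics/scene0.png

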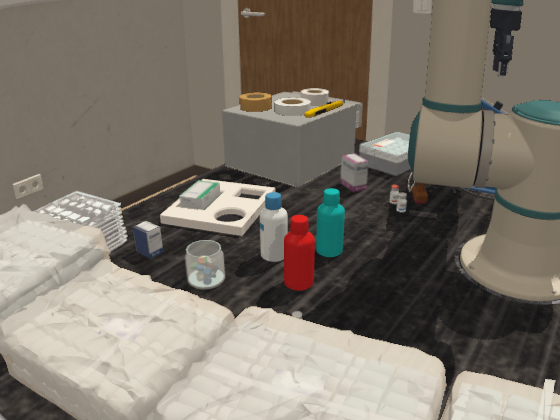

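The top view shows the tray near (280,157), with the round nest at (263,179), the rectangular nest at (304,168) and the green carton at (273,139). The blue carton is at (196,159), the white bottle at (239,236), the jar at (191,216) and the purple carton at (384,224). The red and turquoise look-alikes stand near (220,270) and (266,266).

```bash
cat > h.py <<'E'
import numpy as np, cv2
from scipy.spatial.transform import Rotation as R
from plant import ctrl, imaging
def cam(n,st=None):
    c=imaging.calibration(n); f=210/np.tan(np.radians(c["vertical_fov"])/2)
    if n=="wrist":
        T=np.eye(4);T[:3,:3]=R.from_rotvec(st["eef_rot"]).as_matrix();T[:3,3]=st["ee_pos"];T=T@c["mount"]
        return f,c,T[:3,:3],T[:3,3]
    return f,c,R.from_rotvec(c["attitude"]).as_matrix(),np.array(c["eye"])
def pt(C,uv,z):
    f,c,A,e=C; uv=np.atleast_2d(uv).astype(float); d=(uv-[c["cx"],c["cy"]])/f; s=d.copy()
    for _ in range(20): s=d/(1+c["k1"]*(s**2).sum(1,keepdims=True))
    r=np.c_[s,np.ones(len(s))]@A.T
    return (e+r*((z-e[2])/r[:,2])[:,None])[:,:2]
def proj(C,P):
    f,c,A,e=C; q=(np.atleast_2d(P)-e)@A; s=q[:,:2]/q[:,2:]; s=s*(1+c["k1"]*(s**2).sum(1,keepdims=True))
    return s*f+[c["cx"],c["cy"]]
def blobs(m,amin=30):
    n,l,s,ce=cv2.connectedComponentsWithStats(m.astype(np.uint8)); return [(s[i],ce[i],l==i) for i in range(1,n) if s[i][4]>=amin]
E
python3 - <<'E'
from h import *
im=cv2.imread("pics/top0.png"); C=cam("top"); np.set_printoptions(precision=4,suppress=True)
hsv=cv2.cvtColor(im,cv2.COLOR_BGR2HSV)
g=im.max(2)
# tray
for s,ce,m in blobs((g>150)[100:215,225:335],500):
    cs,_=cv2.findContours(m.astype(np.uint8),cv2.RETR_EXTERNAL,2); c=max(cs,key=cv2.contourArea)[:,0]+[225,100]
    w=pt(C,c,.019); r=cv2.minAreaRect((w*1000).astype(np.float32)); print("tray",s,r)
for s,ce,m in blobs((g<80)[150:200,245:325],60):
    ys,xs=np.nonzero(m); print("nest",s,pt(C,ce+[245,150],.019),pt(C,ce+[245,150],.004), cv2.minAreaRect((pt(C,np.c_[xs+245,ys+150],.01)*1000).astype(np.float32)))
for nm,box,z in(("bottle",(225,222,255,250),.12),("carton",(180,145,212,175),.052)):
    x0,y0,x1,y1=box; c=hsv[y0:y1,x0:x1]
    mm=((c[...,0]>90)&(c[...,0]<130)&(c[...,1]>110)&(c[...,2]>90)) if nm=="bottle" else (im[y0:y1,x0:x1].min(2)>110)
    for s,ce,m in blobs(mm,15):
        ys,xs=np.nonzero(m); print(nm,s,pt(C,ce+[x0,y0],z),cv2.minAreaRect((pt(C,np.c_[xs+x0,ys+y0],z)*1000).astype(np.float32)))
for nm,p,z in(("jar",(191,216),.06),("purple",(384,224),.07),("red",(220,270),.12),("teal",(266,266),.12)): print(nm,pt(C,p,z))
b=im[140:260,170:330]; cv2.imwrite("pics/c1.png",cv2.resize(b,None,fx=5,fy=5,interpolation=2))
E
```

```text
tray [   7   14   94   87 4470] ((591.6978149414062, 120.4919204711914), (184.16091918945312, 203.44432067871094), 16.902156829833984)
nest [73  0  7 21 75] [[0.5936 0.0059]] [[0.5965 0.0048]] ((586.9625854492188, 8.352579116821289), (53.45610046386719, 15.863667488098145), 0.23068766295909882)
nest [ 49   8  20  21 273] [[0.5636 0.0548]] [[0.5662 0.0542]] ((565.2039794921875, 54.43161392211914), (48.126399993896484, 39.37839889526367), 17.608495712280273)
nest [  8  20  21  20 328] [[0.5318 0.1595]] [[0.5341 0.16  ]] ((533.08203125, 160.45005798339844), (50.36140823364258, 52.455406188964844), 0.7334758639335632)
nest [ 18  32  62  18 570] [[0.496  0.0562]] [[0.4978 0.0556]] ((504.9609375, 79.94290161132812), (44.94277572631836, 160.03065490722656), 0.6748435497283936)
bottle [ 8  9 10  9 69] [[0.3818 0.2151]] ((381.9769287109375, 215.23590087890625), (22.015625, 18.450233459472656), 45.86919403076172)
carton [ 10   5  12  17 181] [[0.5803 0.3313]] ((579.8523559570312, 331.479736328125), (41.310123443603516, 27.9144344329834), 0.8319822549819946)
jar [[0.4309 0.3373]]
purple [[ 0.4156 -0.145 ]]
red [[0.2987 0.2549]]
teal [[0.3092 0.1462]]
```

View pics/c1.png

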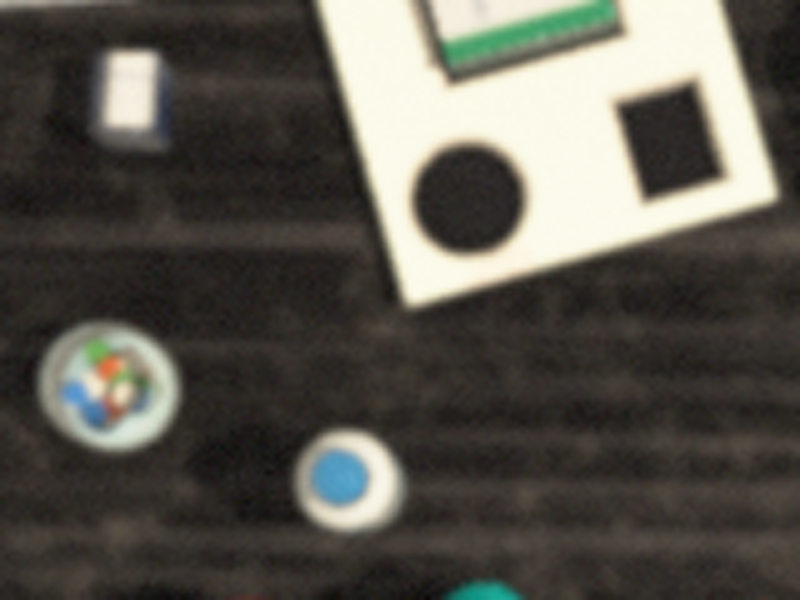

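The crop shows the nests clear and empty, and the bottle and carton free-standing. The nests measure 110 mm apart, which matches the task. Next I'll move over the carton with the wrist camera.

```bash
cat >> h.py <<'E'
def go(xyz,yaw,st=None):
    st=st or ctrl.read_state(); M=R.from_rotvec(st["eef_rot"]).as_matrix()
    G=R.from_euler("z",yaw).as_matrix()@np.diag([1,-1,-1.])
    print("d cm",np.round(M.T@(np.array(xyz)-st["ee_pos"])*100,2),"turn",np.round(R.from_matrix(M.T@G).as_rotvec(),4))
E
python3 -c "
from h import *
go([.53,.331,.23],0)"
```

```text
d cm [ 61.36 -64.24   0.15] turn [-1.400e-03  2.000e-04  3.688e-01]
```

Call:
apply_moves([
  [30,-32,0,0,0,0.18,1],
  [30,-32,0,0,0,0.18,1],
  [30,-32,0,0,0,0.18,1],
  [30,-32,0,0,0,0.18,1],
  [30,-32,0,0,0,0.18,1],
  [30,-32,0,0,0,0.18,1],
  [30,-32,0,0,0,0.18,1],
  [30,-32,0,0,0,0.18,1],
  [30,-32,0,0,0,0.18,1],
  [61.4,-64.2,0,0,0,0.369,1],
  [61.4,-64.2,0,0,0,0.369,1],
  [61.4,-64.2,0,0,0,0.369,1],
])

```text
time: 1.3
ee_pos: [0.4088, 0.046, 0.2312]
eef_rot: [3.141, -0.004, 0.001]
wrist_force: [1.0, -0.5, 0.2]
gripper_width: 0.0853
grasp_force: 0.0
```

```bash
python3 -c "
from h import *
print(ctrl.read_state()['ee_pos']); go([.53,.331,.23],0)"
```

```text
[0.40883324 0.04595895 0.23120681]
d cm [ 12.04 -28.54   0.12] turn [ 0.0003 -0.0003 -0.0027]
```

Call:
apply_moves([
  [11,-26,0,0,0,0,1],
  [11,-26,0,0,0,0,1],
  [11,-26,0,0,0,0,1],
  [11,-26,0,0,0,0,1],
  [11,-26,0,0,0,0,1],
  [11,-26,0,0,0,0,1],
  [11,-26,0,0,0,0,1],
  [11,-26,0,0,0,0,1],
  [11,-26,0,0,0,0,1],
  [11,-26,0,0,0,0,1],
])

```text
time: 2.3
ee_pos: [0.5186, 0.303, 0.2318]
eef_rot: [-3.142, 0.002, -0.001]
wrist_force: [-0.3, -0.2, -0.0]
gripper_width: 0.0854
grasp_force: 0.0
```

Run:
```python
from h import *
import json
st=ctrl.read_state(); im=imaging.read_camera("wrist"); C=cam("wrist",st)
cv2.imwrite("pics/w1.png",im); json.dump({k:np.array(st[k]).tolist() for k in("ee_pos","eef_rot")},open("w1.json","w"))
print(st["ee_pos"],st["eef_rot"],proj(C,[[.58,.331,.052],[.533,.16,.01],[.565,.0545,.01]]))
```

```text
[0.51864354 0.30297733 0.23184657] [-3.14153136e+00  2.37679627e-03 -1.01502456e-03] [[246.78985688 119.85063494]
 [404.42474954 162.15708539]
 [497.50174725 134.95810716]]
```

View pics/w1.png

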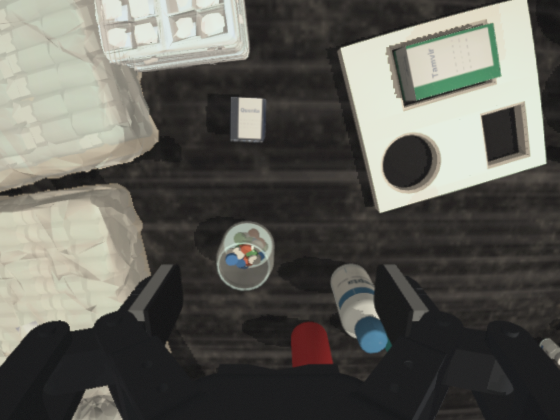

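The wrist view shows the carton at about (247,119), where I predicted it, with the white label plus a blue strip on its left. The round nest is at (409,162) and the rectangular nest at (503,133). The bottle lies near (360,305). I'll measure these precisely.

Run:
```python
from h import *
import json
st={k:np.array(v) for k,v in json.load(open("w1.json")).items()}; C=cam("wrist",st); im=cv2.imread("pics/w1.png"); np.set_printoptions(precision=4,suppress=True)
rc=lambda m,x,y,z: cv2.minAreaRect((pt(C,np.argwhere(m)[:,::-1]+[x,y],z)*1000).astype(np.float32))
hsv=cv2.cvtColor(im,cv2.COLOR_BGR2HSV).astype(int)
c=hsv[80:160,210:290]; i=im[80:160,210:290].astype(int)
for s,ce,m in blobs((i[...,0]-i[...,2]>12)|(i.min(2)>90),60):print("carton",s,rc(m,210,80,.052),pt(C,[[s[0]+210,s[1]+80],[s[0]+s[2]+210,s[1]+s[3]+80]],.052))
for s,ce,m in blobs(i.min(2)>110,60):print("white",s,rc(m,210,80,.052))
for t in(60,150):
  for s,ce,m in blobs(im[90:205,370:540].max(2)<t,300):
    cc=ce+[370,90]; print("dark<%d"%t,s,cc,"z4",pt(C,cc,.004),rc(m,370,90,.004),"z19",pt(C,cc,.019),rc(m,370,90,.019))
c=hsv[300:370,340:400]
for s,ce,m in blobs((abs(c[...,0]-104)<14)&(c[...,1]>120)&(c[...,2]>60),60): print("cap",s,ce+[340,300],pt(C,ce+[340,300],.12))
cv2.imwrite("pics/c2.png",cv2.resize(np.hstack([im[80:160,200:290],im[90:170,460:550]]),None,fx=4,fy=4,interpolation=0))
```

```text
carton [  24   17   31   45 1119] ((580.3455200195312, 328.2715148925781), (28.17070960998535, 40.74251174926758), 85.59947967529297) [[0.601  0.3424]
 [0.559  0.314 ]]
white [ 28  17  25  43 993] ((581.4064331054688, 328.2855224609375), (22.681556701660156, 38.241477966308594), 87.21272277832031)
dark<60 [ 113   18   36   53 1421] [500.3828 133.7431] z4 [[0.566  0.0471]] ((565.5660400390625, 46.65007019042969), (52.80879592895508, 38.27703857421875), 17.110013961791992) z19 [[0.5671 0.0574]] ((566.6083984375, 56.91312026977539), (50.68013000488281, 36.734134674072266), 17.110034942626953)
dark<60 [  14   46   48   51 1914] [407.3918 161.2299] z4 [[0.5331 0.1543]] ((532.7557983398438, 153.93348693847656), (57.63688278198242, 54.80376434326172), 4.794721603393555) z19 [[0.5355 0.1603]] ((535.1206665039062, 159.8719940185547), (55.31357955932617, 52.59467315673828), 4.794711112976074)
dark<60 [  43   93  127   22 1902] [490.3764 195.4842] z4 [[0.4929 0.0468]] ((495.4543151855469, 60.54046630859375), (163.0945281982422, 26.30615997314453), 89.95358276367188) z19 [[0.4969 0.0571]] ((499.
[... 657 characters left out ...]
483200073242), 16.879331588745117)
dark<150 [  13   45   54   55 2374] [409.5029 162.0864] z4 [[0.5322 0.1518]] ((531.5841064453125, 151.4029998779297), (62.09138107299805, 62.86198043823242), 0.7351861000061035) z19 [[0.5346 0.1578]] ((533.9962158203125, 157.4435272216797), (59.588531494140625, 60.328060150146484), 0.7351333498954773)
dark<150 [  39   76  131   39 2584] [495.4307 191.4675] z4 [[0.4979 0.0412]] ((505.9451904296875, 62.9644775390625), (167.95343017578125, 47.300411224365234), 89.96098327636719) z19 [[0.5017 0.0517]] ((509.3912353515625, 72.56976318359375), (161.183349609375, 45.39375686645508), 89.96066284179688)
cap [ 21  28  27  24 375] [374.288  340.9467] [[0.3825 0.2114]]
```

View pics/c2.png

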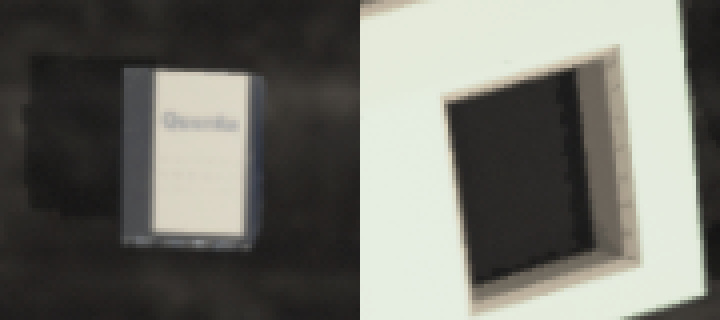

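The crop shows the carton's top face with corners at about (230,96.7), (262.8,98), (230.3,139.5) and (261.5,141.5). Its right side is the darker strip. The nest rim outline measures 57x48 mm at z = 19 mm, which fits.

Run:
```python
from h import *
import json
st={k:np.array(v) for k,v in json.load(open("w1.json")).items()}; C=cam("wrist",st)
p=pt(C,[[230,96.7],[262.8,98],[230.3,139.5],[261.7,141]],.052); print(p,p.mean(0))
for a,b in((0,1),(2,3),(0,2),(1,3)): d=p[a]-p[b]; print(np.hypot(*d),np.degrees(np.arctan2(d[1],d[0])))
go([.58,.3285,.10],0)
```

```text
[[0.60132637 0.34618879]
 [0.59991787 0.31553624]
 [0.56161474 0.34739835]
 [0.56001194 0.31714014]] [0.58071773 0.33156588]
0.03068489195626532 87.36906561592131
0.030300633599349144 86.9678429928962
0.03973005186312679 -1.744606417007003
0.039938141237273544 -2.3015856691945773
d cm [ 6.12 -2.55 13.2 ] turn [-0.0002 -0.0008 -0.0015]
```

Call:
apply_moves([
  [6.2,-2.8,0,0,0,0.044,1],
  [6.2,-2.8,4,0,0,0.044,1],
  [6.2,-2.8,8,0,0,0.044,1],
  [6.2,-2.8,11,0,0,0.044,1],
  [6.2,-2.8,13.2,0,0,0.044,1],
  [6.2,-2.8,13.2,0,0,0.044,1],
  [6.2,-2.8,13.2,0,0,0.044,1],
  [6.2,-2.8,13.2,0,0,0.044,1],
])

```text
time: 3.15
ee_pos: [0.5817, 0.3322, 0.1021]
eef_rot: [-3.139, 0.07, -0.006]
wrist_force: [-0.2, 0.4, 0.1]
gripper_width: 0.0853
grasp_force: 0.0
```

```bash
python3 -c "
from h import *
go([.5805,.331,.022],-.044)"
```

```text
d cm [-0.14  0.14  8.01] turn [-0.0019 -0.0035 -0.0005]
```

Close the fingers after descending.

Call:
apply_moves([
  [-0.1,0.1,3,0,0,0,1],
  [-0.1,0.1,6,0,0,0,1],
  [-0.1,0.1,8,0,0,0,1],
  [-0.1,0.1,8,0,0,0,1],
  [-0.1,0.1,8,0,0,0,1],
  [-0.1,0.1,8,0,0,0,0],
  [-0.1,0.1,8,0,0,0,0],
  [-0.1,0.1,8,0,0,0,0],
  [-0.1,0.1,8,0,0,0,0],
  [-0.1,0.1,8,0,0,0,0],
  [-0.1,0.1,8,0,0,0,0],
  [-0.1,0.1,8,0,0,0,0],
])

```text
time: 4.35
ee_pos: [0.5801, 0.3313, 0.0203]
eef_rot: [-3.14, 0.069, -0.002]
wrist_force: [-1.2, 0.4, 4.8]
gripper_width: 0.0315
grasp_force: 60.8
```

Call:
apply_moves([
  [0,0,-3,0,0,0,0],
  [0,0,-6,0,0,0,0],
  [0,0,-10,0,0,0,0],
  [0,0,-10,0,0,0,0],
  [0,0,-10,0,0,0,0],
])

```text
time: 4.85
ee_pos: [0.5799, 0.3312, 0.1199]
eef_rot: [-3.14, 0.069, -0.002]
wrist_force: [-0.8, -0.7, -1.3]
gripper_width: 0.0317
grasp_force: 60.2
```

```bash
python3 -c "
from h import *
s=ctrl.read_state();print(s['ee_pos'],s['gripper_width'])
go([.5655,.0535,.12],.295)"
```

```text
[0.57988003 0.33116176 0.11989502] 0.03173234832105833
d cm [-0.21 27.8  -0.03] turn [-3.000e-04 -1.300e-03 -3.392e-01]
```

Call:
apply_moves([
  [-0.2,4,0,0,0,-0.06,0],
  [-0.2,8,0,0,0,-0.12,0],
  [-0.2,12,0,0,0,-0.18,0],
  [-0.2,16,0,0,0,-0.24,0],
  [-0.2,20,0,0,0,-0.3,0],
  [-0.2,24,0,0,0,-0.339,0],
  [-0.2,27,0,0,0,-0.339,0],
  [-0.2,27.8,0,0,0,-0.339,0],
  [-0.2,27.8,0,0,0,-0.339,0],
  [-0.2,27.8,0,0,0,-0.339,0],
  [-0.2,27.8,0,0,0,-0.339,0],
])

```text
time: 5.95
ee_pos: [0.5652, 0.0548, 0.1188]
eef_rot: [-3.107, -0.464, 0.001]
wrist_force: [-0.4, 0.5, -1.4]
gripper_width: 0.0319
grasp_force: 60.2
```

```bash
python3 -c "
from h import *
st=ctrl.read_state();print(st['ee_pos'])
cv2.imwrite('pics/w2.png',imaging.read_camera('wrist'))
go([.5655,.0535,.026],.295)"
```

```text
[0.56516378 0.05476738 0.11875534]
d cm [-0.01  0.13  9.29] turn [-0.0003  0.0005  0.0015]
```

View pics/w2.png

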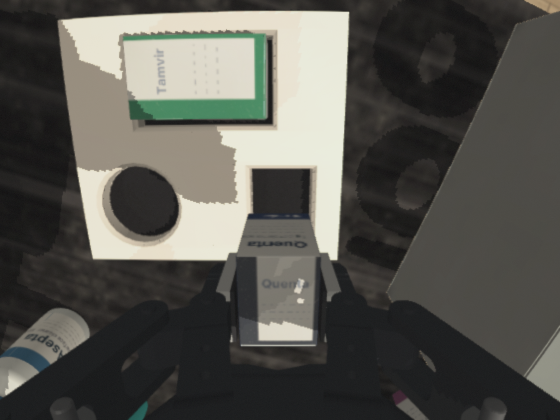

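The picture shows the carton held square, with the empty nest just ahead at (283,192). I'll lower it.

Call:
apply_moves([
  [0,0.1,3,0,0,0,0],
  [0,0.1,6,0,0,0,0],
  [0,0.1,7.5,0,0,0,0],
  [0,0.1,8.5,0,0,0,0],
  [0,0.1,9.0,0,0,0,0],
  [0,0.1,9.3,0,0,0,0],
  [0,0.1,9.4,0,0,0,0],
  [0,0.1,9.4,0,0,0,0],
  [0,0.1,9.4,0,0,0,0],
])

```text
time: 6.9
ee_pos: [0.5661, 0.0524, 0.0261]
eef_rot: [3.107, 0.461, 0.002]
wrist_force: [-0.9, -0.7, 0.1]
gripper_width: 0.0316
grasp_force: 60.2
```

Call:
apply_moves([
  [0,0,0.1,0,0,0,0],
  [0,0,0.2,0,0,0,0],
  [0,0,0.2,0,0,0,0],
  [0,0,0.2,0,0,0,0],
])

```text
time: 7.3
ee_pos: [0.566, 0.0525, 0.0243]
eef_rot: [3.107, 0.461, 0.002]
wrist_force: [-2.5, -0.5, 5.5]
gripper_width: 0.0319
grasp_force: 61.0
```

Call:
apply_moves([
  [0,0,0,0,0,0,1],
  [0,0,0,0,0,0,1],
  [0,0,0,0,0,0,1],
  [0,0,0,0,0,0,1],
  [0,0,0,0,0,0,1],
  [0,0,0,0,0,0,1],
  [0,0,-3,0,0,0,1],
  [0,0,-7,0,0,0,1],
  [0,0,-11,0,0,0,1],
  [0,0,-15,0,0,0,1],
  [0,0,-19,0,0,0,1],
  [0,0,-19,0,0,0,1],
])

```text
time: 8.5
ee_pos: [0.5679, 0.0526, 0.2206]
eef_rot: [3.106, 0.461, 0.019]
wrist_force: [1.1, 0.5, 0.1]
gripper_width: 0.0855
grasp_force: 0.0
```

```bash
python3 -c "
from h import *
st=ctrl.read_state();print(st['ee_pos'],st['gripper_width']); C=cam('wrist',st)
cv2.imwrite('pics/w3.png',imaging.read_camera('wrist'))
print(proj(C,[[.5655,.0535,.056],[.5335,.1585,.019]]))
go([.382,.213,.21],.295)"
```

```text
[0.56789688 0.05256749 0.22062089] 0.08550498247782755
[[274.72386919 189.92540819]
 [172.45871786 182.40832304]]
d cm [-13.04 -20.73   0.57] turn [ 0.0019 -0.0066 -0.0002]
```

View pics/w3.png

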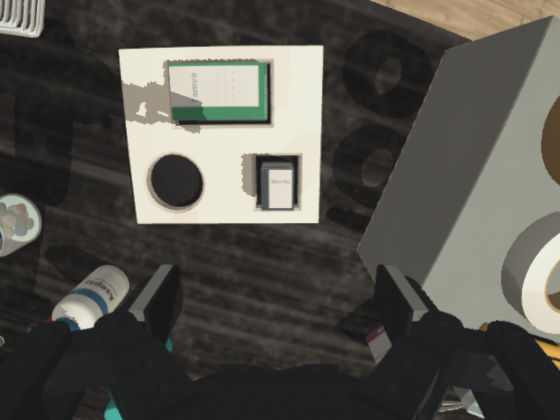

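The carton sits inside its nest, with its top at about (279,188). Next is the bottle.

Call:
apply_moves([
  [-2.6,-4.1,0,0,0,0,1],
  [-5.2,-8.2,0,0,0,0,1],
  [-7.8,-12.3,0,0,0,0,1],
  [-10.4,-16.4,0,0,0,0,1],
  [-13,-20.7,0,0,0,0,1],
  [-13,-20.7,0,0,0,0,1],
  [-13,-20.7,0,0,0,0,1],
  [-13,-20.7,0,0,0,0,1],
  [-13,-20.7,0,0,0,0,1],
])

```text
time: 9.45
ee_pos: [0.3817, 0.2119, 0.2127]
eef_rot: [3.107, 0.458, -0.002]
wrist_force: [0.3, -0.2, 0.4]
gripper_width: 0.0852
grasp_force: 0.0
```

```bash
python3 -c "
from h import *
st=ctrl.read_state();C=cam('wrist',st);im=imaging.read_camera('wrist')
cv2.imwrite('pics/w4.png',im)
h=cv2.cvtColor(im,cv2.COLOR_BGR2HSV).astype(int)
print(st['ee_pos'],proj(C,[.382,.213,.12]))
for s,ce,m in blobs((abs(h[...,0]-104)<14)&(h[...,1]>120)&(h[...,2]>60),100): print(s,ce,pt(C,ce,.12))
go([.382,.213,.054],.295)"
```

```text
[0.38174617 0.21191687 0.21269435] [[275.26710384 207.17017654]]
[261 190  32  33 682] [276.67155425 206.47800587] [[0.38281636 0.21215335]]
d cm [ 0.07 -0.1  15.88] turn [ 0.0003  0.001  -0.0022]
```

View pics/w4.png

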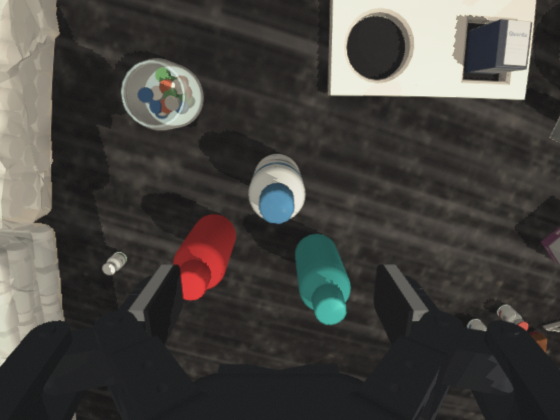

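The picture shows the white bottle's cap at (277,206), right under the tool, with the red and turquoise bottles well clear of the finger paths. I'll descend and grip.

Call:
apply_moves([
  [0.1,0,4,0,0,0,1],
  [0.1,0,8,0,0,0,1],
  [0.1,0,11,0,0,0,1],
  [0.1,0,14,0,0,0,1],
  [0.1,0,15.7,0,0,0,1],
  [0.1,0,15.7,0,0,0,1],
  [0.1,0,15.7,0,0,0,1],
  [0.1,0,15.7,0,0,0,0],
  [0.1,0,15.7,0,0,0,0],
  [0.1,0,15.7,0,0,0,0],
  [0.1,0,15.7,0,0,0,0],
  [0.1,0,15.7,0,0,0,0],
])

```text
time: 10.7
ee_pos: [0.3828, 0.2134, 0.0575]
eef_rot: [-3.107, -0.461, -0.004]
wrist_force: [0.1, -0.3, 6.8]
gripper_width: 0.0469
grasp_force: 61.3
```

Call:
apply_moves([
  [0,0,0,0,0,0,0],
  [0,0,0,0,0,0,0],
])

```text
time: 10.9
ee_pos: [0.3828, 0.2134, 0.0575]
eef_rot: [-3.107, -0.461, -0.004]
wrist_force: [-0.9, -0.7, 5.3]
gripper_width: 0.0469
grasp_force: 61.3
```

Call:
apply_moves([
  [0,0,-2,0,0,0,0],
  [0,0,-5,0,0,0,0],
  [0,0,-8,0,0,0,0],
  [0,0,-8,0,0,0,0],
  [0,0,-8,0,0,0,0],
])

```text
time: 11.4
ee_pos: [0.382, 0.2131, 0.1362]
eef_rot: [3.108, 0.461, 0.001]
wrist_force: [-0.3, -0.4, -1.2]
gripper_width: 0.0469
grasp_force: 61.8
```

```bash
python3 -c "
from h import *
st=ctrl.read_state();print(st['ee_pos'],st['gripper_width'],st['wrist_force'])
go([.5335,.1585,.135],.295)"
```

```text
[0.38201757 0.2130565  0.13615363] 0.046910716272787804 [-0.27765615 -0.42704733 -1.21085423]
d cm [12.91  9.62  0.12] turn [ 0.0001 -0.0004 -0.0001]
```

Call:
apply_moves([
  [3.2,2.4,0,0,0,0,0],
  [6.4,4.8,0,0,0,0,0],
  [9.6,7.2,0,0,0,0,0],
  [12,9,0,0,0,0,0],
  [12.9,9.6,0,0,0,0,0],
  [12.9,9.6,0,0,0,0,0],
  [12.9,9.6,0,0,0,0,0],
  [12.9,9.6,0,0,0,0,0],
])

```text
time: 12.2
ee_pos: [0.5323, 0.1593, 0.136]
eef_rot: [-3.107, -0.463, 0.001]
wrist_force: [-0.4, 0.4, -1.8]
gripper_width: 0.0468
grasp_force: 62.0
```

```bash
python3 -c "
from h import *
st=ctrl.read_state();print(st['ee_pos'])
for n in ('wrist','scene'): cv2.imwrite('pics/%s5.png'%n,imaging.read_camera(n))
a=cv2.imread('pics/wrist5.png');b=cv2.imread('pics/scene5.png')
cv2.imwrite('pics/both5.png',np.hstack([cv2.resize(a,(400,300)),b[100:300,140:407].repeat(1,0) if 0 else cv2.resize(b[90:290,140:407],(400,300))]))
go([.5335,.1585,.0615],.295)"
```

```text
[0.53226075 0.15930338 0.13598698]
d cm [0.06 0.1  7.49] turn [-0.     -0.      0.0008]
```

View pics/both5.png

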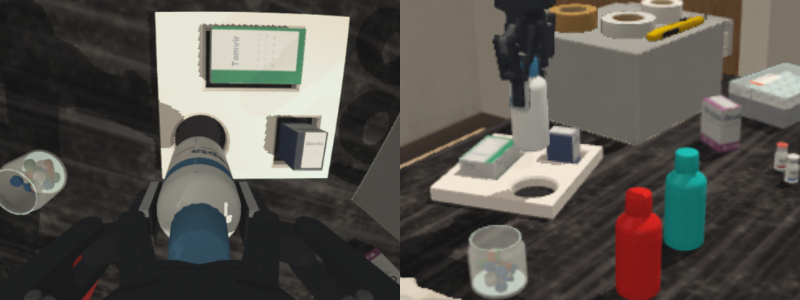

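The bottle hangs upright in the gripper above the round nest, and the carton stands in its own. I'll lower the bottle.

Call:
apply_moves([
  [0.1,0.1,2.5,0,0,0,0],
  [0.1,0.1,4.5,0,0,0,0],
  [0.1,0.1,5.5,0,0,0,0],
  [0.1,0.1,6.3,0,0,0,0],
  [0.1,0.1,7.0,0,0,0,0],
  [0.1,0.1,7.3,0,0,0,0],
  [0.1,0.1,7.5,0,0,0,0],
  [0.1,0.1,7.5,0,0,0,0],
  [0.1,0.1,7.5,0,0,0,0],
])

```text
time: 13.2
ee_pos: [0.5349, 0.158, 0.0618]
eef_rot: [3.108, 0.461, 0.001]
wrist_force: [-0.6, -0.2, -1.8]
gripper_width: 0.0467
grasp_force: 62.2
```

Call:
apply_moves([
  [0,0,0.1,0,0,0,0],
  [0,0,0.2,0,0,0,0],
  [0,0,0.2,0,0,0,0],
  [0,0,0.2,0,0,0,0],
])

```text
time: 13.6
ee_pos: [0.5352, 0.1582, 0.0616]
eef_rot: [-3.107, -0.461, -0.003]
wrist_force: [-5.3, -1.3, 11.3]
gripper_width: 0.047
grasp_force: 62.9
```

Call:
apply_moves([
  [0,0,0,0,0,0,1],
  [0,0,0,0,0,0,1],
  [0,0,0,0,0,0,1],
  [0,0,0,0,0,0,1],
  [0,0,0,0,0,0,1],
  [0,0,0,0,0,0,1],
  [0,0,-3,0,0,0,1],
  [0,0,-7,0,0,0,1],
  [0,0,-11,0,0,0,1],
  [0,0,-15,0,0,0,1],
  [0,0,-18,0,0,0,1],
  [0,0,-18,0,0,0,1],
])

```text
time: 14.8
ee_pos: [0.5363, 0.1584, 0.2451]
eef_rot: [-3.107, -0.461, -0.015]
wrist_force: [0.8, 0.2, 0.6]
gripper_width: 0.0856
grasp_force: 0.0
```

Call:
apply_moves([
  [-4,0,0,0,0,0,1],
  [-8,0,0,0,0,0,1],
  [-10,0,0,0,0,0,1],
  [-10,0,0,0,0,0,1],
  [-10,0,0,0,0,0,1],
  [-10,0,0,0,0,0,1],
])

```text
time: 15.4
ee_pos: [0.4395, 0.1291, 0.2389]
eef_rot: [3.107, 0.461, -0.001]
wrist_force: [0.8, 0.2, -0.2]
gripper_width: 0.0852
grasp_force: 0.0
```

Run:
```python
from h import *
st=ctrl.read_state();C=cam('wrist',st);print(st['ee_pos'],st['wrist_force'])
a=imaging.read_camera('wrist');b=imaging.read_camera('scene')
h=cv2.cvtColor(a,cv2.COLOR_BGR2HSV).astype(int)
for s,ce,m in blobs((abs(h[...,0]-104)<14)&(h[...,1]>120)&(h[...,2]>60),100): print(s,ce,pt(C,ce,.124))
cv2.imwrite('pics/both6.png',np.hstack([cv2.resize(a,(400,300)),cv2.resize(b[90:290,140:407],(400,300))]))
```

```text
[0.43948175 0.1291055  0.23890441] [ 0.78843069  0.23845311 -0.19064421]
[261  51  34  36 809] [277.631644    68.72064277] [[0.53522533 0.15729591]]
```

View pics/both6.png

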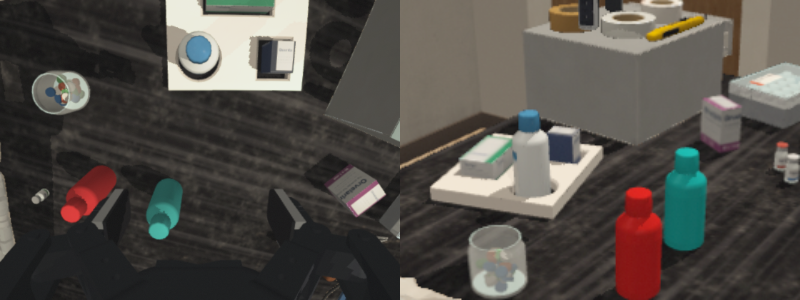

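Both items stand upright in their nests. The cap is over (0.535, 0.157), within 2 mm of the nest centre, and the bystanders haven't moved. I'll hand the job in.

```bash
python3 -c "
from plant import workorder
print(workorder.job_done())"
```

```text
the job is handed in; nothing more can be done
None
```

The job is handed in at about 15.5 s of the 54 s allowed: the last pictures show the blue carton and the white bottle upright in their nests, with the green carton, purple-edged carton and jar apparently unmoved; no verdict was returned.

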